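# Level the tilting drill table and load the pine blank from the sloped bin

### The job

Turn the black knob of the yellow tilting drill table until the table sits level; use the knob, do not force the table over with the gripper. Then pick the pale pine blank out of the sloped blue bin and lay it lengthwise on the table, square to the steel stop, with one end touching the stop and centred on it, and let go, leaving the table level. Leave the aluminium bar and the red sanding block in their compartments, and do not disturb the rasp, hammer or glue bottle.

Things in the scene. Friction and masses are not known exactly. Their poses are not given: they have to be found in the camera images.
- bin: Blue open bin fixed to the bench, 180 (x) x 335 (y) x 45 mm deep, tipped 0.17 rad about its y: its floor rises towards +x. Three compartments at y = -110, 0, +110 mm, each 108 mm wide, 170 mm long; walls and floor 5 mm. Body axes are not tipped; origin on the bench under its centre, inner floor there 24 mm up. Which part lies in which compartment varies.
- blank: Pale pine blank, 120 (its x) x 40 x 40 mm, about 0.11 kg, lying on the bin's sloped floor with its length up the slope. Origin at the centre of its underside, z square to that face.
- blank_center (a point): The middle of the pine blank (20 mm above its underside); axes as the blank.
- alu_bar: Aluminium bar, 110 x 40 x 30 mm, in another compartment. Stays there. Origin at the centre of its underside.
- sanding_block: Red sanding block with a black rubber top, 115 x 45 x 34 mm, in another compartment. Stays there. Origin at the centre of its underside.
- fixture: Dark cast base of the tilting drill table, fixed to the bench, 270 x 120 x 20 mm. Origin on the bench; the tilting plate's centre is 50 mm towards +x of it and 60 mm up, the knob 90 mm towards -x of it.
- drill_table (a joint): Tilt of the yellow-edged plate (170 x 170 x 10 mm, grey top, four dark slots) about the fixture's x axis through the plate's centre, rad: 0 = level, positive = +y side high. 1 rad of knob moves it 0.2 rad; clockwise (from above) lowers the +y side. Its level top face is 65 mm above the bench.
- stop_face (a point): On the plate's top face, at the foot of the middle of the steel stop's face (stop: bar 60 mm wide in y, 12 mm thick, 22 mm high, at the plate's far edge, 73 mm from the plate's centre). x points into the stop, away from the robot, z up from the plate; it tilts with the plate.
- tilt_knob (a joint): Turn of the black knob, rad, growing clockwise seen from above, range 0 to 2.6; the table is level near 1.4. Stiff: about 0.17 N m.
- tilt_knob_grip (a point): On the knob's axis at the height to grip it. The knob is 60 mm across with an upright bar grip along this point's x axis (it turns with the knob), 57 mm long, 14 mm thick, 32 mm tall; its top is 7 mm above this point, the knob's round disc 23 mm below it.
- rasp: Rasp with red round handle, 250 mm long, 30 mm thick. Bystander. Origin under the joint of handle and blade.
- hammer: Hammer lying on the bench, bystander. Origin on the bench under it.
- glue: White glue bottle, 64 mm diameter, 160 mm tall, bystander. Origin at the centre of its base.
Things that resemble listed ones, but are neither listed nor needed, are in the scene too. What is shaped like the blank but turquoise is not meant.

How it is judged:
On the way, in this order (a step that is already met when the one before it is completed fails the run):
1. the drill table is brought level (within 2 degrees) before the blank is laid on it (value of joint drill_table between -0.035 and 0.035 rad and distance between blank_center and stop_face above 0.12 m), for 0.2 s.
2. the blank lies on the level table with its end against the stop (value of joint drill_table between -0.035 and 0.035 rad and x of blank_center in the frame of stop_face between -0.067 and -0.057 m and y of blank_center in the frame of stop_face between -0.018 and 0.018 m and z of blank_center in the frame of stop_face between 0.016 and 0.024 m and angle between the x axis of blank_center and the x axis of stop_face, either way round below 0.1 rad), for 0.2 s.
At the end, for the whole second after the job is handed in: Table level within 0.035 rad; blank at rest, released, lying on the plate (centre 16 to 24 mm above the plate's face), its end within 7 mm of the stop's face, its middle line within 18 mm of the stop's middle, square within 0.1 rad (all of step 2 and linear speed of blank below 0.02 m/s and contact force between the fingers and blank below 0.1 N); the robot touches nothing.
It fails at once if the gripper pushes the tilting table's plate itself with more than 10 N (contact force between the arm and drill_table above 10 N).
It fails at once if the aluminium bar or the sanding block is moved more than 40 mm (distance of any of alu_bar, sanding_block from where it was at the start of the episode above 0.04 m).
It fails at once if the rasp, hammer or glue bottle is moved more than 40 mm (distance of any of rasp, hammer, glue from where it was at the start of the episode above 0.04 m).
It also fails if it takes over 59 s, if anything falls off the work surface, if the arm or the gripper's body presses on something with over 40 N, if the wrist force passes 120 N, or if a joint passes its speed limit or range.

### The arm

A 6-joint arm with a two-finger parallel gripper is mounted at the origin on the work surface. World frame = base frame: x ahead of the robot, y to its left, z up, the work surface at z = 0. Lengths are in m, angles in rad, forces in N, time in s.
With the tool pointing down it reaches from about 0.325 to 0.75 m from the base axis. Payload 7.6 kg.
Tool frame: the origin (TCP) lies midway between the tips of the shut fingers; the grasp point (between the pads) lies 19 mm behind it; z points along the fingers, y is the line along which they close (so a half turn about z gives the same grasp; the last joint's range is limited). The gripper opens to 85 mm and grips with 20 to 120 N. Pads are 22 mm wide; open, the fingers measure 114 mm over their backs; the gripper's body (76 mm by 85 mm) begins 54 mm behind the grasp point. The pads swing forward as they close: fully open they stand 13 mm farther back than shut.
Start: joints at [1.112, 0.052, 1.401, -0, 1.689, -0.07], TCP at [0.199, 0.486, 0.231] pointing down, gripper open.
Joint ranges: [-2.9, 2.9], [-0.91, 2.17], [0.12, 2.37], [-1.06, 4.2], [0.26, 2.73], [-2.93, 2.93]. Speed limits (rad/s): [2.57, 2.57, 3.01, 3.14, 3.14, 3.14].

### API

Orientations are given as a 3x3 rotation matrix whose columns are the frame's x, y, z axes.
In Python, from cell import robot gives the robot as it stands.
- The arm moves only by the tool arm_command, never from a script. Its arguments are lists of equal length, an entry for each row: "delta_rot": the turn, a rotation vector about the tool's x, y, z normalised to -1 to 1, where 1 is 180 degrees, a list of three; "dp": the shift along the tool's x, y, z normalised to -1 to 1, where 1 is 400 mm, a list of three; "claw": the opening, from -1 (shut) to 1 (fully open). In form: {"delta_rot": [[ax, ay, az], ...], "dp": [[dx, dy, dz], ...], "claw": [claw, ...]}. A call has exactly 10 rows; each row shifts and turns the commanded pose from where the row before left it, along the tool's axes as they then stand; what a row does not reach is not made up. A row lasts 1/8 s, in which the tool goes at most 62.5 mm and 10.7 degrees, less where a joint would pass 70% of its speed; a pose out of reach is approached as far as the arm can. A call with a number of a shift or a turn outside -1 to 1 is refused whole. A call with a gripper value outside its range is refused whole. The fingers move at their own pace and stop on an object; the grip force is fixed at half the most. Time passes only in rows, so rows that do not move let the fingers close, or fill a call up. It gives the time, the measured TCP pose, the force, the opening and the grip force at its end, in the units of the state.
- robot.get_state(): the state, without advancing time (a new reading comes with each control period).
- robot.read_camera(name): name is "scene" or "top"; returns a dict with "img" (420x560x3 uint8, blue, green, red), "intrinsics" (3x3 intrinsics, pixels), "T" (4x4, takes a point from camera to world coordinates). Camera axes: x right, y down, z forward; pixel columns grow to the right and rows downward; lengths in m; the calibration is good to about 2 mm. A picture is of the moment at which its call begins. There is no depth.
- robot.hand_in(): hands the job in; it is judged then, once.
Trained networks look in the newest picture that a camera, given by its name, has taken for a name from the list of things; names that differ only in an ending like _2 or _b are one class to them, and where a whole thing is asked for, a point or a joint stands for the part that bears it (a point fixed in the world has none). Each returns a list of dicts, best first, with "p" (0 to 1); they miss things now and then, are a little off and sometimes report something else, mostly with a low value. They report only what shows in the picture. A call takes as long as a camera call. They do not tell look-alikes from the thing itself.
- robot.find_in(target, camera): "position" ([column, row] in pixels, amid what is visible of it).
- robot.place_of(target, camera): "position" ([column, row] in pixels: a listed point, or the origin of a listed thing).
The state is a dict: "clock": time; "joints": joint angles; "qd": joint speeds; "joint_torque": joint torques, N m; "tool_pos": TCP position; "tcp_rot": TCP orientation; "force": force on the tool from outside, world axes, zero at the start; "moment": the same for the moment, N m; "gripper_width": opening from 0.0 (shut) to 1.0 (fully open); "grasp_force": force on a finger pad.
Only numpy, scipy, OpenCV 4.12 (cv2) and the standard library are available. Lean on these libraries where they do the work, as an engineer would, in place of code of your own. Each camera call takes 0.05 s, during which the arm holds its last target. There are 200 camera calls.

## Working session

There is one attempt and no reset: what is moved stays moved. The work goes in short steps, Python scripts to look and compute and a tool call to move; the robot and the scene stay as the last step left them, time stands still between calls to the robot, and variables do not carry over. Pictures are saved under pics/ and viewed, at most 10 in all, crops included, and the job is handed in when it is done.

Besides the shell and the picture viewer there is one more tool, called by a JSON object that holds its "op" and its "data", one argument or row to a line. arm_command: Moves the arm, as the interface text tells. Its arguments: {"type":"object","properties":{"delta_rot":{"type":"array"},"dp":{"type":"array"},"claw":{"type":"array"}},"required":["delta_rot","dp","claw"]}

```bash
mkdir -p pics; cat > h.py <<'E'
import numpy as np, cv2
from cell import robot
def cam(n):
    c=robot.read_camera(n); return c
def ray(c,px,z):
    K=np.array(c["intrinsics"]);T=np.array(c["T"])
    d=T[:3,:3]@np.linalg.inv(K)@np.array([px[0],px[1],1.]);o=T[:3,3]
    return o+d*(z-o[2])/d[2]
def proj(c,p):
    K=np.array(c["intrinsics"]);T=np.array(c["T"])
    q=K@(T[:3,:3].T@(np.array(p)-T[:3,3]));return q[:2]/q[2]
E
python3 - <<'E'
from h import *
for n in ("top","scene"):
    c=cam(n);cv2.imwrite(f"pics/{n}0.png",c["img"])
    print(n,np.round(c["T"],3).tolist())
    for t,z in (("bin",0),("blank",.03),("blank_center",.05),("alu_bar",.03),("sanding_block",.03),("fixture",0),("stop_face",.065),("tilt_knob_grip",.06),("rasp",0),("hammer",0),("glue",0)):
        for r in robot.place_of(t,n)[:2]:
            print(t,round(r["p"],2),np.round(r["position"]),ray(c,r["position"],z).round(3))
s=robot.get_state();print(s["clock"],s["tool_pos"],np.round(s["tcp_rot"],3).tolist(),s["force"],s["gripper_width"])
E
```

```text
top [[0.03, -0.995, 0.094, 0.468], [-1.0, -0.03, 0.004, 0.045], [-0.001, -0.095, -0.996, 1.173], [0.0, 0.0, 0.0, 1.0]]
bin 0.9 [361. 231.] [ 0.537 -0.193  0.   ]
bin 0.38 [214. 257.] [0.444 0.254 0.   ]
blank 0.85 [454. 220.] [ 0.577 -0.465  0.03 ]
blank 0.81 [365. 230.] [ 0.54  -0.201  0.03 ]
blank_center 0.88 [366. 303.] [ 0.326 -0.202  0.05 ]
blank_center 0.85 [362. 230.] [ 0.539 -0.188  0.05 ]
alu_bar 0.88 [331. 234.] [ 0.525 -0.1    0.03 ]
alu_bar 0.66 [360. 229.] [ 0.543 -0.185  0.03 ]
sanding_block 0.81 [398. 223.] [ 0.563 -0.298  0.03 ]
fixture 0.9 [221. 226.] [0.541 0.236 0.   ]
stop_face 0.69 [362. 155.] [ 0.759 -0.182  0.065]
stop_face 0.64 [221. 184.] [0.659 0.231 0.065]
rasp 0.82 [362. 152.] [ 0.785 -0.196  0.   ]
hammer 0.94 [240. 151.] [0.778 0.187 0.   ]
glue 0.62 [ 98. 216.] [0.558 0.618 0.   ]
glue 0.33 [362. 153.] [ 0.783 -0.196  0.   ]
scene [[-0.546, 0.644, -0.536, 1.274], [0.838, 0.434, -0.331, 0.501], [0.02, -0.63, -0.776, 1.121], [0.0, 0.0, 0.0, 1.0]]
bin 0.83 [217. 188.] [ 0.542 -0.198  0.   ]
blank 0.97 [216. 182.] [ 0.545 -0.197  0.03 ]
blank 0.91 [142. 161.] [ 0.603 -0.443  0.03 ]
blank_center 0.93 [259. 141.] [ 0.337 -0.179  0.05 ]
blank_center 0.67 [214. 176.] [ 0.54  -0.202  0.05 ]
alu_bar 0.69 [249. 195.] [ 0.53  -0.082  0.03 ]
sanding_block 0.58 [186. 170.] [ 0.558 -0.305  0.03 ]
fixture 0.64 [159. 242.] [ 0.794 -0.207  0.   ]
fixture 0.59 [340. 249.] [0.528 0.233 0.   ]
stop_face 0.6 [318. 270.] [0.662 0.233 0.065]
tilt_knob_grip 0.78 [358. 213.] [0.431 0.229 0.06 ]
rasp 0.82 [159. 243.] [ 0.798 -0.205  0.   ]
hammer 0.96 [285. 308.] [0.77  0.205 0.   ]
glue 0.9 [468. 326.] [0.556 0.617 0.   ]
1.2 [0.19899079 0.48583968 0.23132028] [[-0.925, 0.379, 0.0], [0.379, 0.925, 0.0], [0.0, 0.0, -1.0]] [0.98674687 0.56077856 0.06417943] 1.0018319420796122
```

View pics/top0.png

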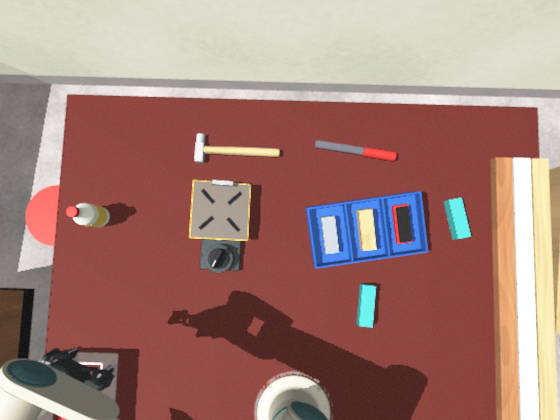

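View pics/scene0.png

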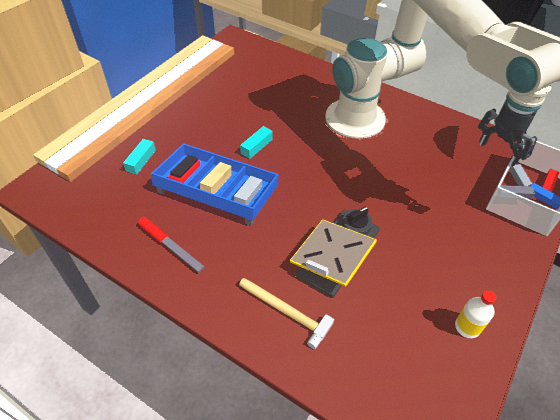

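The top view shows the pine blank in the bin's middle compartment at about (367,230). The plate is at about (220,210) with its stop at (222,183), and the knob is at (220,258). The scene view agrees: blank (215,178), knob (358,213). The turquoise blocks are look-alikes. Next I'll get the knob-bar angle, fixture yaw and blank pose.

```bash
cat > m.py <<'E'
from h import *
import pickle
C={n:cam(n) for n in("top","scene")}
pickle.dump(C,open("c.pkl","wb"))
def rect(c,m,z,lab):
    cs,_=cv2.findContours(m.astype(np.uint8),cv2.RETR_EXTERNAL,cv2.CHAIN_APPROX_NONE)
    k=max(cs,key=cv2.contourArea)
    P=np.array([ray(c,p[0],z)[:2] for p in k],np.float32)
    (x,y),(w,h),a=cv2.minAreaRect(P*1000);print(lab,round(x),round(y),round(w),round(h),round(a,1),len(k))
c=C["top"];hsv=cv2.cvtColor(c["img"],cv2.COLOR_BGR2HSV)
H,S,V=[hsv[...,i].astype(int) for i in range(3)]
def win(x0,x1,y0,y1):
    m=np.zeros(H.shape,bool);m[y0:y1,x0:x1]=1;return m
rect(c,win(340,395,195,262)&(H>12)&(H<35)&(S>40)&(V>120),.065,"blank")
rect(c,win(295,440,180,280)&(H>100)&(H<130)&(S>120),.045,"bin")
rect(c,win(180,260,175,250)&(((H>18)&(H<35)&(S>140)&(V>100))),.06,"plate")
rect(c,win(190,250,232,285)&(V<75)&((S<100)),.02,"base")
a=cv2.resize(c["img"][165:285,175:275],None,fx=5,fy=5,interpolation=cv2.INTER_CUBIC)[:600]
b=cv2.resize(C["scene"]["img"][190:300,275:395],None,fx=5,fy=5,interpolation=cv2.INTER_CUBIC)
cv2.imwrite("pics/ka.png",a);cv2.imwrite("pics/kb.png",b)
for n in C:
  for t,z in(("tilt_knob_grip",.06),("stop_face",.065)):
    for r in robot.place_of(t,n)[:2]: print(n,t,r["p"],r["position"],ray(C[n],r["position"],z).round(3))
E
python3 m.py
```

```text
blank 539 -196 119 46 6.4 105
bin 542 -206 182 350 9.9 346
plate 498 158 0 17 1.7 12
base 453 211 80 85 89.4 177
top tilt_knob_grip 0.84 [211.6, 259.3] [0.439 0.249 0.06 ]
top tilt_knob_grip 0.36 [363.6, 232.9] [ 0.529 -0.19   0.06 ]
top stop_face 0.89 [222.1, 182.7] [0.664 0.228 0.065]
scene tilt_knob_grip 0.58 [354.7, 209.5] [0.425 0.216 0.06 ]
scene stop_face 0.64 [317.3, 269.0] [0.66  0.229 0.065]
```

View pics/ka.png

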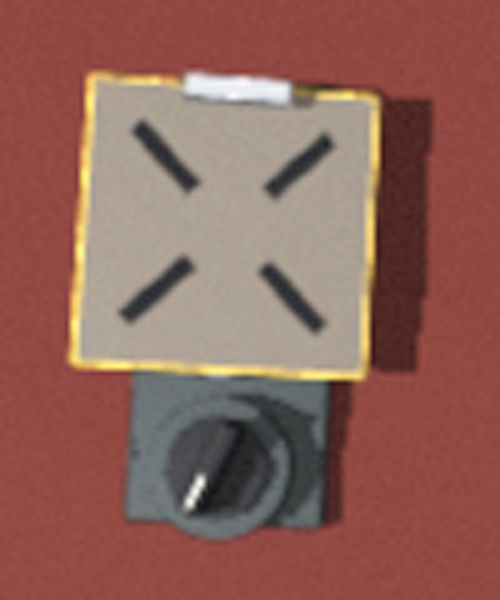

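View pics/kb.png

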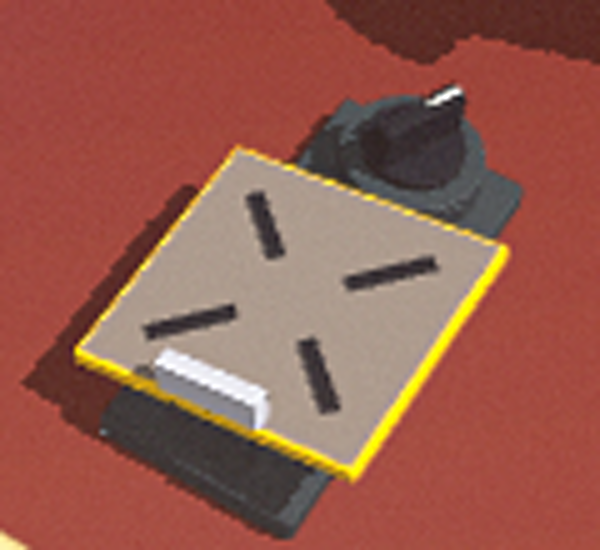

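```bash
cat > fit.py <<'E'
from h import *
import pickle
from scipy.optimize import least_squares
C=pickle.load(open("c.pkl","rb"))
tp=np.array([(88,73),(381,96),(364,379),(70,366)])/5+[175,165]-.4
sc=np.array([(352,468),(77,350),(238,148),(510,248)])/5+[275,190]-.4
L=np.array([(85,85,5),(85,-85,5),(-85,-85,5),(-85,85,5)])/1000
def pts(v):
    x,y,a,t=v[:4]
    Rz=np.array([[np.cos(a),-np.sin(a),0],[np.sin(a),np.cos(a),0],[0,0,1]])
    Rx=np.array([[1,0,0],[0,np.cos(t),-np.sin(t)],[0,np.sin(t),np.cos(t)]])
    return np.array([x,y,.06])+(Rz@Rx@L.T).T
def f(v):
    P=pts(v);r=[]
    for c,q in((C["top"],tp),(C["scene"],sc)):
        r+=[proj(c,p)-u for p,u in zip(P,q)]
    return np.ravel(r)
s=least_squares(f,[.6,.23,0,.1],x_scale=[.1,.1,.1,.1]);print(s.x,np.abs(s.fun).max())
x,y,a,t=s.x;d=np.array([np.cos(a),np.sin(a)])
print("knob xy",np.array([x,y])-.14*d)
def tri(u,v):
    g=lambda p:np.r_[proj(C["top"],p)-u,proj(C["scene"],p)-v]
    q=least_squares(g,[.43,.22,.06]);return q.x,np.abs(q.fun).max()
print(tri(np.array([205,476])/5+[175,165],np.array([428,104])/5+[275,190]))
print(tri(np.array([188,510])/5+[175,165],np.array([462,88])/5+[275,190]))
print("other end",tri(np.array([240,424])/5+[175,165],np.array([365,140])/5+[275,190]))
E
python3 fit.py
```

```text
[ 0.58244731  0.23266196 -0.01774917  0.21722906] 1.0989939243147262
knob xy [0.44246936 0.23514672]
(array([0.43652315, 0.23513969, 0.07914093]), np.float64(0.7294178564389995))
(array([0.41652876, 0.24487832, 0.07960284]), np.float64(1.1599600156565089))
other end (array([0.46771436, 0.2163943 , 0.06619998]), np.float64(0.123488968161098))
```

{"op": "arm_command", "data": {
  "delta_rot": [
    [0,0,0],
    [0,0,0],
    [0,0,0],
    [0,0,0],
    [0,0,0],
    [0,0,0],
    [0,0,0],
    [0,0,0],
    [0,0,0.026],
    [0,0,0]
  ],
  "dp": [
    [-0.1,-0.044,0.031],
    [-0.1,-0.044,0.031],
    [-0.1,-0.044,0.031],
    [-0.1,-0.044,0.031],
    [-0.1,-0.044,0.031],
    [-0.1,-0.044,0.031],
    [-0.1,-0.044,0.031],
    [-0.1,-0.044,0.031],
    [0,0,0],
    [0,0,0]
  ],
  "claw": [0.18,0.18,0.18,0.18,0.18,0.18,0.18,0.18,0.18,0.18]
}}

```text
clock: 2.75
tool_pos: [0.4419, 0.2339, 0.132]
tcp_rot: [[-0.891, 0.454, -0.0], [0.454, 0.891, 0.0], [0.0, -0.0, -1.0]]
force: [1.2, 1.3, 0.2]
gripper_width: 0.589
grasp_force: 0.0
```

```bash
cat >> h.py <<'E'
def go(p,phi=None):
    s=robot.get_state();R=np.array(s["tcp_rot"]);d=R.T@(np.array(p)-s["tool_pos"])
    f=np.degrees(np.arctan2(R[1,1],R[0,1]))
    print("t",s["clock"],"pos",np.round(s["tool_pos"],4),"phi",round(f,2),"zax",R[:,2].round(3),"w",round(s["gripper_width"]*85,1),"grip",s["grasp_force"],"F",np.round(s["force"],1),"q",np.round(s["joints"],2))
    print("dp units",(d/.4).round(4), "rot",None if phi is None else round((f-phi)/180,4))
E
python3 -c "
from h import *
go([.442,.234,.056],63)"
```

```text
t 2.75 pos [0.4419 0.2339 0.132 ] phi 63.03 zax [-0.  0. -1.] w 50.0 grip 0.0 F [1.2 1.3 0.2] q [ 0.41  0.04  1.62  0.    1.49 -0.69]
dp units [-1.0e-04  3.0e-04  1.9e-01] rot 0.0002
```

{"op": "arm_command", "data": {
  "delta_rot": [
    [0,0,0],
    [0,0,0],
    [0,0,0],
    [0,0,0],
    [0,0,0],
    [0,0,0],
    [0,0,0],
    [0,0,0],
    [0,0,0],
    [0,0,0]
  ],
  "dp": [
    [0,0,0.05],
    [0,0,0.05],
    [0,0,0.05],
    [0,0,0.04],
    [0,0,0],
    [0,0,0],
    [0,0,0],
    [0,0,0],
    [0,0,0],
    [0,0,0]
  ],
  "claw": [0.18,0.18,0.18,0.18,0.18,-1,-1,-1,-1,-1]
}}

```text
clock: 4.0
tool_pos: [0.4424, 0.2343, 0.0572]
tcp_rot: [[-0.891, 0.453, 0.002], [0.453, 0.891, 0.0], [-0.001, 0.001, -1.0]]
force: [-1.1, -2.5, 5.5]
gripper_width: 0.151
grasp_force: 59.6
```

```bash
python3 -c "
from h import *
go([.442,.234,.056],63)
print(robot.get_state()['moment'])
for n in ('top','scene'):
    c=cam(n)
    for r in robot.place_of('stop_face',n)[:1]:print(r)"
```

```text
t 4.0 pos [0.4424 0.2343 0.0572] phi 63.05 zax [ 0.002  0.    -1.   ] w 12.8 grip 59.57129180431366 F [-1.1 -2.5  5.5] q [ 0.41  0.12  1.69 -0.    1.33 -0.69]
dp units [ 0.0006 -0.0012  0.0031] rot 0.0003
[-0.38751818  0.12639265  0.14058282]
{'position': [222.1, 183.2], 'p': 0.74}
{'position': [319.6, 267.3], 'p': 0.9}
```

{"op": "arm_command", "data": {
  "delta_rot": [
    [0,0,0.04],
    [0,0,0.04],
    [0,0,0.04],
    [0,0,0.04],
    [0,0,0.04],
    [0,0,0.04],
    [0,0,0.04],
    [0,0,0.04],
    [0,0,0],
    [0,0,0]
  ],
  "dp": [
    [0,0,0],
    [0,0,0],
    [0,0,0],
    [0,0,0],
    [0,0,0],
    [0,0,0],
    [0,0,0],
    [0,0,0],
    [0,0,0],
    [0,0,0]
  ],
  "claw": [-1,-1,-1,-1,-1,-1,-1,-1,-1,-1]
}}

```text
clock: 5.45
tool_pos: [0.4432, 0.2348, 0.0572]
tcp_rot: [[-0.097, 0.995, 0.004], [0.995, 0.097, 0.002], [0.002, 0.004, -1.0]]
force: [5.1, 2.4, 3.0]
gripper_width: 0.154
grasp_force: 59.1
```

```bash
cat > see.py <<'E'
from h import *
import sys,pickle
go([.442,.234,.056],0);print(robot.get_state()["moment"])
C={n:cam(n) for n in("top","scene")};pickle.dump(C,open("c.pkl","wb"))
a=cv2.resize(C["top"]["img"][165:285,175:255],None,fx=5,fy=5,interpolation=cv2.INTER_CUBIC)
b=cv2.resize(C["scene"]["img"][200:290,287:379],None,fx=4,fy=4,interpolation=cv2.INTER_CUBIC)
o=np.zeros((600,770,3),np.uint8);o[:,:400]=a;o[:360,402:770]=b
cv2.imwrite(sys.argv[1],o)
E
python3 see.py pics/s1.png
```

```text
t 5.45 pos [0.4432 0.2348 0.0572] phi 5.56 zax [ 0.004  0.002 -1.   ] w 13.1 grip 59.08607482910156 F [5.1 2.4 3. ] q [0.41 0.12 1.69 0.   1.33 0.32]
dp units [-0.0018 -0.0032  0.0031] rot 0.0309
[ 0.27736685 -0.76734868 -0.19868408]
```

View pics/s1.png

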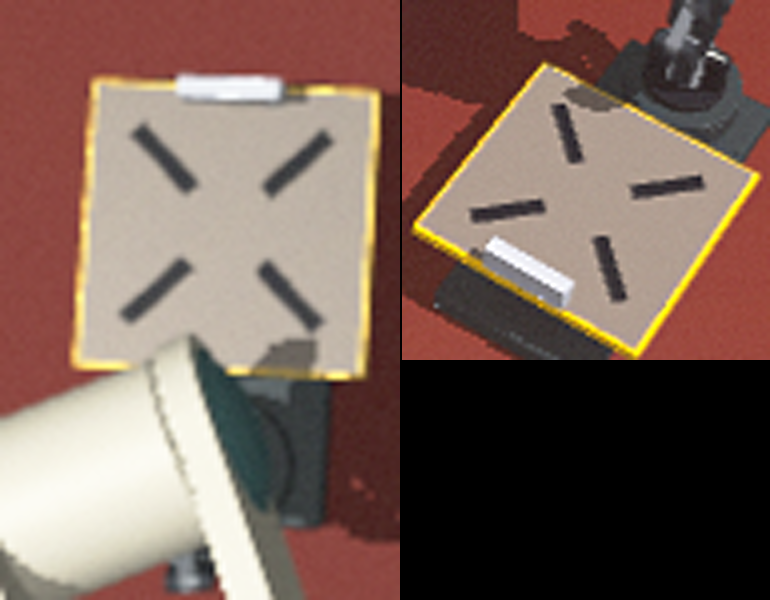

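```bash
cat > tilt.py <<'E'
from h import *
import pickle
from scipy.optimize import least_squares
def run(C,v0,ret=False):
    B=np.array([(x,y,z) for x in(-85,85) for y in(-85,85) for z in(-5,5)])/1000
    S=np.array([(x,y,z) for x in(70,88) for y in(-34,34) for z in(5,28)])/1000
    def W(v,L):
        x,y,a,t=v[:4];ca,sa,ct,st=np.cos(a),np.sin(a),np.cos(t),np.sin(t)
        R=np.array([[ca,-sa,0],[sa,ca,0],[0,0,1]])@np.array([[1,0,0],[0,ct,-st],[0,st,ct]])
        return np.array([x,y,.06])+(R@L.T).T
    hull=lambda c,P:cv2.convexHull(np.array([proj(c,p) for p in P],np.float32))
    data=[]
    for n in C:
        c=C[n];im=cv2.resize(c["img"],None,fx=4,fy=4,interpolation=cv2.INTER_CUBIC)
        h=cv2.cvtColor(im,cv2.COLOR_BGR2HSV);H,Sx,V=[h[...,i].astype(int) for i in range(3)]
        m=(((H>12)&(H<40)&(V>110))|((Sx<60)&(V>110))).astype(np.uint8)
        hb=hull(c,W(v0,B));hs=hull(c,W(v0,S))
        k,_=cv2.findContours(m,cv2.RETR_LIST,cv2.CHAIN_APPROX_NONE)
        q=(np.vstack(k)[:,0].astype(float)+.5)/4-.5
        q=[p for p in q if abs(cv2.pointPolygonTest(hb,p,True))<2.2 and cv2.pointPolygonTest(hs,p,True)<-1.5]
        data.append((c,q))
    def f(v):
        r=[]
        for (c,q) in data:
            hb=hull(c,W(v,B));r+=[cv2.pointPolygonTest(hb,p,True)-v[4] for p in q]
        return r
    s=least_squares(f,list(v0[:4])+[0.1],loss="soft_l1",f_scale=.3,diff_step=1e-3,x_scale=[.01,.01,.05,.05,.3])
    print(s.x.round(4),[len(d[1]) for d in data],"med",np.median(np.abs(s.fun)).round(3));return s.x
if __name__=="__main__":
    C0={}
    C1=pickle.load(open("c.pkl","rb"))
    for n in C1: C0[n]=dict(C1[n],img=cv2.imread(f"pics/{n}0.png"))
    for C,t in((C0,.217),(C1,.017)):
        v=run(C,[.5824,.2327,-.018,t]);v=run(C,v)
        for n in C: run({n:C[n]},v)
E
python3 tilt.py
```

```text
[ 0.5823  0.2322 -0.0166  0.2125 -0.1946] [895, 771] med 0.303
[ 0.5823  0.2322 -0.0166  0.2122 -0.1939] [895, 771] med 0.304
[ 0.5819  0.2311 -0.0134  0.2187 -0.4224] [895] med 0.207
[ 0.5827  0.233  -0.0141  0.198   0.0919] [771] med 0.112
[ 0.5828  0.232  -0.0133  0.0033 -0.0234] [790, 891] med 0.316
[ 0.5829  0.2318 -0.0137  0.008  -0.0089] [792, 924] med 0.318
[ 0.5828  0.2313 -0.0134 -0.032  -0.2717] [791] med 0.146
[ 0.5829  0.2329 -0.0113 -0.0068  0.1377] [934] med 0.27
```

{"op": "arm_command", "data": {
  "delta_rot": [
    [0,0,0],
    [0,0,0],
    [0,0,0],
    [0,0,0],
    [0,0,0],
    [0,0,0],
    [0,0,0],
    [0,0,0],
    [0,0,0],
    [0,0,0]
  ],
  "dp": [
    [0,0,0],
    [0,0,0],
    [0,0,0],
    [0,0,0],
    [0,0,-0.04],
    [0,0,-0.08],
    [0,0,-0.12],
    [0,0,-0.12],
    [0,0,-0.08],
    [0,0,0]
  ],
  "claw": [-0.1,-0.1,-0.1,-0.1,-0.1,-0.1,-0.1,-0.1,-0.1,-0.1]
}}

```text
clock: 6.8
tool_pos: [0.4428, 0.2347, 0.2365]
tcp_rot: [[-0.095, 0.995, 0.007], [0.995, 0.095, 0.003], [0.002, 0.007, -1.0]]
force: [0.1, -0.5, -0.1]
gripper_width: 0.448
grasp_force: 0.0
```

```bash
cat > blank.py <<'E'
from h import *
import pickle
from scipy.optimize import least_squares
C=pickle.load(open("c.pkl","rb"))
for n in C: C[n]["img"]=cv2.imread(f"pics/{n}0.png")
B=np.array([(x,y,z) for x in(-60,60) for y in(-20,20) for z in(0,40)])/1000
def W(v):
    x,y,a=v[:3];b=-.17;ca,sa,cb,sb=np.cos(a),np.sin(a),np.cos(b),np.sin(b)
    R=np.array([[ca,-sa,0],[sa,ca,0],[0,0,1]])@np.array([[cb,0,sb],[0,1,0],[-sb,0,cb]])
    z=.024+((x-.540)*ca+(y+.196)*sa)*np.tan(.17)
    return np.array([x,y,z])+(R@B.T).T
hull=lambda c,P:cv2.convexHull(np.array([proj(c,p) for p in P],np.float32))
def run(names,v0,show=False):
    data=[]
    for n in names:
        c=C[n];im=cv2.resize(c["img"],None,fx=4,fy=4,interpolation=cv2.INTER_CUBIC)
        h=cv2.cvtColor(im,cv2.COLOR_BGR2HSV);H,S,V=[h[...,i].astype(int) for i in range(3)]
        m=((H>10)&(H<40)&(S>40)&(V>80)).astype(np.uint8)
        hb=hull(c,W(v0));k,_=cv2.findContours(m,cv2.RETR_LIST,cv2.CHAIN_APPROX_NONE)
        q=(np.vstack(k)[:,0].astype(float)+.5)/4-.5
        data.append((c,[p for p in q if abs(cv2.pointPolygonTest(hb,p,True))<4]))
    f=lambda v:[cv2.pointPolygonTest(hull(c,W(v)),p,True)-v[3] for c,q in data for p in q]
    s=least_squares(f,list(v0[:3])+[.1],loss="soft_l1",f_scale=.4,diff_step=1e-3,x_scale=[.01,.01,.05,.3])
    print(names,s.x.round(4),[len(d[1]) for d in data],np.median(np.abs(s.fun)).round(3));return s.x
v=run(["top","scene"],[.539,-.196,.15]);v=run(["top","scene"],v)
run(["top"],v);run(["scene"],v)
# bin from blue rim hull, top view, rim plane tipped
c=C["top"];h=cv2.cvtColor(c["img"],cv2.COLOR_BGR2HSV)
m=np.zeros(h.shape[:2],np.uint8);m[180:280,295:440]=((h[...,0]>100)&(h[...,0]<130)&(h[...,1]>120))[180:280,295:440]
hq=cv2.convexHull(np.argwhere(m)[:,::-1].astype(np.int32))
print("bin rect",np.degrees(0),[ray(c,p,.06).round(3)[:2].tolist() for p in cv2.boxPoints(cv2.minAreaRect(hq))])
E
python3 blank.py; python3 -c "
from h import *
go([.442,.234,.2],5)
import pickle
C={n:cam(n) for n in('top','scene')};pickle.dump(C,open('c2.pkl','wb'))
from tilt import run
v=run(C,[.5826,.232,-.014,.005]);v=run(C,v);run({'scene':C['scene']},v)"
```

```text
['top', 'scene'] [ 0.5441 -0.1991  0.1464  0.7085] [432, 316] 0.324
['top', 'scene'] [ 0.5441 -0.1991  0.1465  0.7084] [432, 316] 0.323
['top'] [ 0.5446 -0.1998  0.1504  0.6435] [432] 0.099
['scene'] [ 0.5433 -0.1972  0.1435  0.7661] [316] 0.216
bin rect 0.0 [[0.599, -0.018], [0.659, -0.357], [0.481, -0.382], [0.422, -0.048]]
t 6.8 pos [0.4428 0.2347 0.2365] phi 5.45 zax [ 0.007  0.003 -1.   ] w 38.1 grip 0.0 F [ 0.1 -0.5 -0.1] q [ 0.41 -0.02  1.47  0.    1.69  0.32]
dp units [-0.0019 -0.0027  0.0912] rot 0.0025
[ 0.5826  0.232  -0.0177  0.0042 -0.0567] [749, 867] med 0.314
[ 0.5826  0.232  -0.0181  0.0036 -0.0631] [748, 858] med 0.314
[ 0.5826  0.233  -0.0144 -0.0089  0.0617] [857] med 0.162
```

{"op": "arm_command", "data": {
  "delta_rot": [
    [0,0,0],
    [0,0,0],
    [0,0,0],
    [0,0,0],
    [0,0,0],
    [0,0,0],
    [0,0,0],
    [0,0,0],
    [0,0,0],
    [0,0,0]
  ],
  "dp": [
    [-0.123,0.009,0],
    [-0.123,0.009,0],
    [-0.123,0.009,0],
    [-0.123,0.009,0],
    [-0.123,0.009,0],
    [-0.123,0.009,0],
    [-0.123,0.009,0],
    [-0.123,0.009,0],
    [-0.123,0.009,0],
    [0,0,0]
  ],
  "claw": [0.4,0.4,0.4,0.4,0.4,0.4,0.4,0.4,0.4,0.4]
}}

```text
clock: 8.15
tool_pos: [0.5152, -0.206, 0.2297]
tcp_rot: [[-0.091, 0.996, -0.004], [0.996, 0.091, 0.001], [0.002, -0.004, -1.0]]
force: [0.0, 1.2, -0.3]
gripper_width: 0.702
grasp_force: 0.0
```

{"op": "arm_command", "data": {
  "delta_rot": [
    [0,0,0.0537],
    [0,0,0.0537],
    [0,0,0.0537],
    [0,0,0.0537],
    [0,0,0.0537],
    [0,0,0.0537],
    [0,0,0.0537],
    [0,0,0.0537],
    [0,0,0.0537],
    [0,0.054,0]
  ],
  "dp": [
    [0,0,0],
    [0,0,0],
    [0,0,0],
    [0,0,0],
    [0,0,0],
    [0,0,0],
    [0,0,0],
    [0,0,0],
    [0,0,0],
    [0,0,0]
  ],
  "claw": [0.4,0.4,0.4,0.4,0.4,0.4,0.4,0.4,0.4,0.4]
}}

```text
clock: 9.4
tool_pos: [0.5169, -0.2017, 0.2298]
tcp_rot: [[0.975, 0.148, 0.167], [0.145, -0.989, 0.028], [0.169, -0.003, -0.986]]
force: [0.5, 0.5, 0.3]
gripper_width: 0.698
grasp_force: 0.0
```

```bash
cat >> h.py <<'E'
from scipy.spatial.transform import Rotation as Ro
def to(p,yaw,b):
    "tool x along yaw, tipped up by b"
    go(p)
    R=np.array(robot.get_state()["tcp_rot"])
    x=np.array([np.cos(yaw)*np.cos(b),np.sin(yaw)*np.cos(b),np.sin(b)]);y=np.array([np.sin(yaw),-np.cos(yaw),0])
    G=np.c_[x,y,np.cross(x,y)]
    print("rotvec units",(Ro.from_matrix(R.T@G).as_rotvec()/np.pi).round(4),"dp after rot",(G.T@(np.array(p)-robot.get_state()["tool_pos"])/.4).round(4))
E
python3 -c "
from h import *
to([.543,-.199,.0306],.148,.17)"
```

```text
t 9.4 pos [ 0.5169 -0.2017  0.2298] phi -81.51 zax [ 0.167  0.028 -0.986] w 59.3 grip 0.0 F [0.5 0.5 0.3] q [-0.49  0.02  1.44  0.1   1.54  0.94]
dp units [-0.0198  0.0045  0.5019] rot None
rotvec units [-0.001  -0.     -0.0001] dp after rot [-0.0198  0.0029  0.5019]
```

{"op": "arm_command", "data": {
  "delta_rot": [
    [0,0,0],
    [0,0,0],
    [0,0,0],
    [0,0,0],
    [0,0,0],
    [0,0,0],
    [0,0,0],
    [0,0,0],
    [0,0,0],
    [0,0,0]
  ],
  "dp": [
    [-0.02,0.003,0.1],
    [0,0,0.1],
    [0,0,0.1],
    [0,0,0.1],
    [0,0,0.06],
    [0,0,0.042],
    [0,0,0],
    [0,0,0],
    [0,0,0],
    [0,0,0]
  ],
  "claw": [0.4,0.4,0.4,0.4,0.4,0.4,0.4,-1,-1,-1]
}}

```text
clock: 10.65
tool_pos: [0.5426, -0.2012, 0.0344]
tcp_rot: [[0.975, 0.147, 0.169], [0.145, -0.989, 0.024], [0.171, 0.001, -0.985]]
force: [-1.4, 0.7, 5.7]
gripper_width: 0.457
grasp_force: 61.2
```

```bash
python3 -c "
from h import *
to([.543,-.199,.0306],.148,.17)"
```

```text
t 10.65 pos [ 0.5426 -0.2012  0.0344] phi -81.56 zax [ 0.169  0.024 -0.985] w 38.9 grip 61.18468880653381 F [-1.4  0.7  5.7] q [-0.47  0.25  1.6   0.11  1.15  0.92]
dp units [ 0.0002 -0.0053  0.0095] rot None
rotvec units [ 0.0004 -0.0006 -0.0001] dp after rot [ 0.0002 -0.0053  0.0095]
```

{"op": "arm_command", "data": {
  "delta_rot": [
    [0,0,0],
    [0,0,0],
    [0,0,0],
    [0,0,0],
    [0,-0.054,0],
    [0,0,0.052],
    [0,0,0],
    [0,0,0],
    [0,0,0],
    [0,0,0]
  ],
  "dp": [
    [0,0,-0.05],
    [0,0,-0.1],
    [0,0,-0.12],
    [0,0,-0.12],
    [0,0,0],
    [0,0,0],
    [0.05,-0.11,0],
    [0.05,-0.11,0],
    [0.05,-0.11,0],
    [0,-0.11,0]
  ],
  "claw": [-1,-1,-1,-1,-1,-1,-1,-1,-1,-1]
}}

```text
clock: 11.9
tool_pos: [0.5791, -0.0282, 0.186]
tcp_rot: [[1.0, -0.016, -0.001], [-0.016, -1.0, 0.0], [-0.001, -0.0, -1.0]]
force: [-0.3, 1.3, -1.5]
gripper_width: 0.454
grasp_force: 60.9
```

```bash
cat > look.py <<'E'
from h import *
import pickle,sys
to([.593,.231,.2],-.016,0)
C={n:cam(n) for n in("top","scene")};pickle.dump(C,open("c3.pkl","wb"))
p=robot.get_state()["tool_pos"]
print(proj(C["top"],p),proj(C["scene"],p))
o=np.zeros((420,800,3),np.uint8)
for i,n in enumerate(C):
    u,v=proj(C[n],p).astype(int);w=C[n]["img"][max(v-52,0):v+53,max(u-50,0):u+50]
    w=cv2.resize(w,None,fx=4,fy=4,interpolation=cv2.INTER_CUBIC);o[:w.shape[0],400*i:400*i+w.shape[1]]=w
cv2.imwrite(sys.argv[1],o)
E
python3 look.py pics/l1.png
```

```text
t 11.9 pos [ 0.5791 -0.0282  0.186 ] phi -90.9 zax [-0.001  0.    -1.   ] w 38.6 grip 60.853450298309326 F [-0.3  1.3 -1.5] q [-0.11  0.22  1.3   0.    1.62  1.47]
dp units [ 0.0244 -0.6484 -0.0349] rot None
rotvec units [-0.0001  0.0002  0.0001] dp after rot [ 0.0243 -0.6484 -0.035 ]
[310.93503586 209.53240344] [253.33289363 177.14539228]
```

View pics/l1.png

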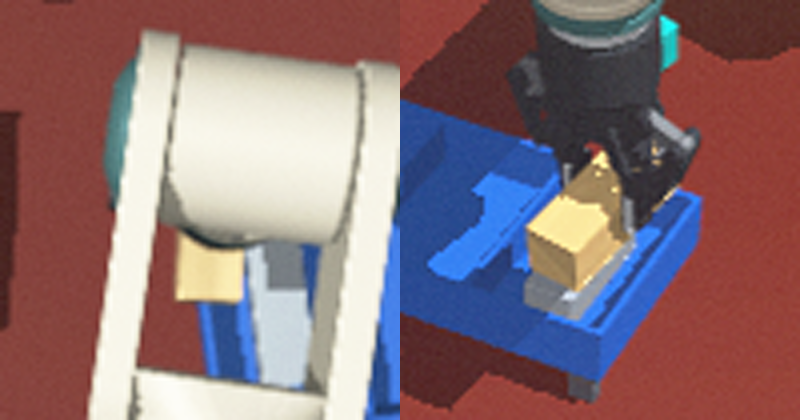

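```bash
python3 -c "
from h import *
import pickle;C=pickle.load(open('c3.pkl','rb'))
for q in ((127,232),(207,253),(128,275),(180,291)):
    px=np.array(q)/4+[203,125]-.4
    print('scene',px,ray(C['scene'],px,.216).round(4),ray(C['scene'],px,.176).round(4))
for r in (296,300):
    print('top',ray(C['top'],np.array([210,r])/4+[260,157]-.4,.216).round(4),ray(C['top'],np.array([210,r])/4+[260,157]-.4,.176).round(4))
p=[.5791,-.0282,.186]
for x in(-60,60):
  for y in(-20,20):
    for z in(.176,.216): print(x,y,z,'top',((proj(C['top'],[p[0]+x/1e3,p[1]+y/1e3,z])-[260,157]+.4)*4).round(),'scene',((proj(C['scene'],[p[0]+x/1e3,p[1]+y/1e3,z])-[203,125]+.4)*4).round())
"
```

```text
scene [234.35 182.6 ] [ 0.6432 -0.0379  0.216 ] [ 0.6153 -0.0617  0.176 ]
scene [254.35 187.85] [0.6293 0.0144 0.216 ] [ 0.6008 -0.0071  0.176 ]
scene [234.6  193.35] [ 0.6718 -0.0157  0.216 ] [ 0.6452 -0.0385  0.176 ]
scene [247.6  197.35] [0.6644 0.0188 0.216 ] [ 0.6374 -0.0025  0.176 ]
top [ 0.5222 -0.0277  0.216 ] [ 0.5245 -0.0308  0.176 ]
top [ 0.5197 -0.0278  0.216 ] [ 0.5219 -0.0308  0.176 ]
-60 -20 0.176 top [236. 305.] scene [227. 154.]
-60 -20 0.216 top [243. 302.] scene [226. 112.]
-60 20 0.176 top [175. 303.] scene [275. 178.]
-60 20 0.216 top [179. 300.] scene [275. 136.]
60 -20 0.176 top [240. 123.] scene [122. 263.]
60 -20 0.216 top [246. 113.] scene [118. 221.]
60 20 0.176 top [180. 122.] scene [171. 289.]
60 20 0.216 top [183. 111.] scene [169. 248.]
```

{"op": "arm_command", "data": {
  "delta_rot": [
    [0,0,0],
    [0,0,0],
    [0,0,0],
    [0,0,0],
    [0,0,0],
    [0,0,0],
    [0,0,0],
    [0,0,0],
    [0,0,0],
    [0,0,0]
  ],
  "dp": [
    [0,-0.108,0],
    [0,-0.108,0],
    [0,-0.108,0],
    [0,-0.108,0],
    [0,-0.108,0],
    [0,-0.108,0],
    [0,0,0.08],
    [0,0,0.08],
    [0,0,0.07],
    [0,0,0]
  ],
  "claw": [-1,-1,-1,-1,-1,-1,-1,-1,-1,-1]
}}

```text
clock: 13.25
tool_pos: [0.5813, 0.2284, 0.0916]
tcp_rot: [[1.0, -0.016, -0.006], [-0.016, -1.0, -0.002], [-0.006, 0.002, -1.0]]
force: [0.3, -0.4, -1.3]
gripper_width: 0.464
grasp_force: 61.1
```

```bash
python3 look.py pics/l2.png
```

```text
t 13.25 pos [0.5813 0.2284 0.0916] phi -90.94 zax [-0.006 -0.002 -1.   ] w 39.4 grip 61.06909990310669 F [ 0.3 -0.4 -1.3] q [ 0.32  0.42  1.26 -0.    1.47  1.9 ]
dp units [ 0.0275 -0.0065 -0.2711] rot None
rotvec units [ 0.0006  0.0018 -0.0001] dp after rot [ 0.029  -0.007  -0.2709]
[218.83113327 208.7129499 ] [332.90393879 242.01674277]
```

View pics/l2.png

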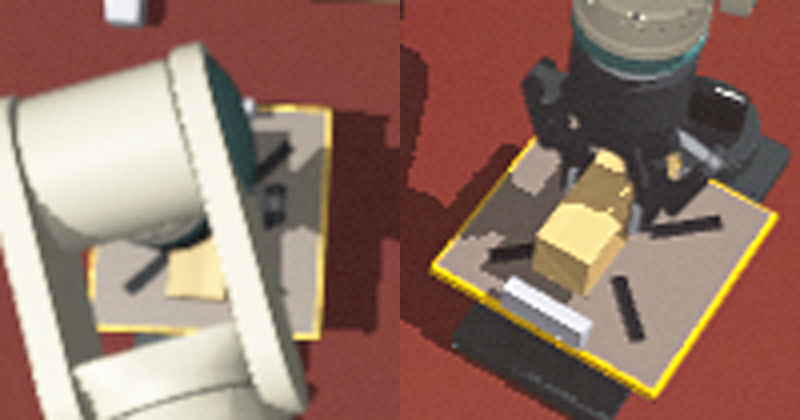

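{"op": "arm_command", "data": {
  "delta_rot": [
    [0,0,0],
    [0,0,0],
    [0,0,0],
    [0,0,0],
    [0,0,0],
    [0,0,0],
    [0,0,0],
    [0,0,0],
    [0,0,0],
    [0,0,0]
  ],
  "dp": [
    [0,-0.006,0.01],
    [0,0,0.01],
    [0,0,0.0025],
    [0,0,0],
    [0,0,0.0025],
    [0,0,0],
    [0,0,0],
    [0,0,0],
    [0,0,0],
    [0,0,0]
  ],
  "claw": [-1,-1,-1,-1,-1,-1,-1,-1,-1,-1]
}}

```text
clock: 14.6
tool_pos: [0.5828, 0.2319, 0.0846]
tcp_rot: [[1.0, -0.016, 0.0], [-0.016, -1.0, 0.0], [0.0, -0.0, -1.0]]
force: [0.5, -0.4, -1.6]
gripper_width: 0.456
grasp_force: 61.1
```

{"op": "arm_command", "data": {
  "delta_rot": [
    [0,0,0],
    [0,0,0],
    [0,0,0],
    [0,0,0],
    [0,0,0],
    [0,0,0],
    [0,0,0],
    [0,0,0],
    [0,0,0],
    [0,0,0]
  ],
  "dp": [
    [0,0,0.005],
    [0,0,0.0025],
    [0,0,0.0025],
    [0,0,0],
    [0,0,0.0025],
    [0,0,0],
    [0,0,0],
    [0,0,0],
    [0,0,0],
    [0,0,0]
  ],
  "claw": [-1,-1,-1,-1,-1,-1,-1,-1,-1,-1]
}}

```text
clock: 15.85
tool_pos: [0.5828, 0.2319, 0.0796]
tcp_rot: [[1.0, -0.016, 0.0], [-0.016, -1.0, 0.0], [0.0, -0.0, -1.0]]
force: [-0.3, -0.2, -1.3]
gripper_width: 0.459
grasp_force: 61.1
```

Not in contact yet; lower in 1 mm steps.

{"op": "arm_command", "data": {
  "delta_rot": [
    [0,0,0],
    [0,0,0],
    [0,0,0],
    [0,0,0],
    [0,0,0],
    [0,0,0],
    [0,0,0],
    [0,0,0],
    [0,0,0],
    [0,0,0]
  ],
  "dp": [
    [0,0,0.0025],
    [0,0,0],
    [0,0,0.0025],
    [0,0,0],
    [0,0,0.0025],
    [0,0,0],
    [0,0,0],
    [0,0,0],
    [0,0,0],
    [0,0,0]
  ],
  "claw": [-1,-1,-1,-1,-1,-1,-1,-1,-1,-1]
}}

```text
clock: 17.1
tool_pos: [0.5828, 0.2319, 0.0766]
tcp_rot: [[1.0, -0.016, 0.0], [-0.016, -1.0, 0.0], [0.0, -0.0, -1.0]]
force: [-0.1, -0.3, -1.5]
gripper_width: 0.46
grasp_force: 61.1
```

{"op": "arm_command", "data": {
  "delta_rot": [
    [0,0,0],
    [0,0,0],
    [0,0,0],
    [0,0,0],
    [0,0,0],
    [0,0,0],
    [0,0,0],
    [0,0,0],
    [0,0,0],
    [0,0,0]
  ],
  "dp": [
    [0,0,0.0025],
    [0,0,0],
    [0.005,0,0],
    [0.005,0,0],
    [0.005,0,0],
    [0,0,0],
    [0,0,0],
    [0,0,0],
    [0,0,0],
    [0,0,0]
  ],
  "claw": [-1,-1,-1,-1,-1,-1,-1,-1,-1,-1]
}}

```text
clock: 18.35
tool_pos: [0.5891, 0.2318, 0.0758]
tcp_rot: [[1.0, -0.016, 0.001], [-0.016, -1.0, 0.0], [0.001, -0.0, -1.0]]
force: [1.1, 0.9, 2.4]
gripper_width: 0.462
grasp_force: 61.4
```

```bash
python3 look.py pics/l3.png
```

```text
t 18.35 pos [0.5891 0.2318 0.0758] phi -90.91 zax [ 0.001  0.    -1.   ] w 39.2 grip 61.41870975494385 F [1.1 0.9 2.4] q [0.32 0.45 1.25 0.   1.44 1.9 ]
dp units [ 0.0101  0.0018 -0.3104] rot None
rotvec units [-0.0001 -0.0002  0.    ] dp after rot [ 0.0099  0.0019 -0.3104]
[219.14530697 207.47021587] [331.95756008 248.29462634]
```

View pics/l3.png

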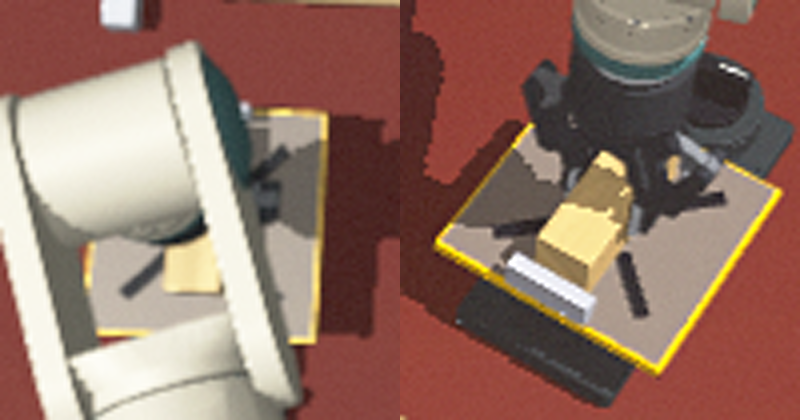

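Down on the plate (about 4 N), a few mm short of the stop. I'll keep sliding.

{"op": "arm_command", "data": {
  "delta_rot": [
    [0,0,0],
    [0,0,0],
    [0,0,0],
    [0,0,0],
    [0,0,0],
    [0,0,0],
    [0,0,0],
    [0,0,0],
    [0,0,0],
    [0,0,0]
  ],
  "dp": [
    [0.0025,0,0],
    [0,0,0],
    [0.0025,0,0],
    [0,0,0],
    [0.0025,0,0],
    [0,0,0],
    [0,0,0],
    [0,0,0],
    [0,0,0],
    [0,0,0]
  ],
  "claw": [-1,-1,-1,-1,-1,-1,-1,-1,-1,-1]
}}

```text
clock: 19.7
tool_pos: [0.5913, 0.2319, 0.0758]
tcp_rot: [[1.0, -0.016, -0.001], [-0.016, -1.0, 0.0], [-0.001, 0.0, -1.0]]
force: [-3.4, 1.2, 5.6]
gripper_width: 0.456
grasp_force: 62.0
```

{"op": "arm_command", "data": {
  "delta_rot": [
    [0,0,0],
    [0,0,0],
    [0,0,0],
    [0,0,0],
    [0,0,0],
    [0,0,0],
    [0,0,0],
    [0,0,0],
    [0,0,0],
    [0,0,0]
  ],
  "dp": [
    [0.0025,0,0],
    [0,0,0],
    [0.0025,0,0],
    [0,0,0],
    [0,0,0],
    [0,0,0],
    [0,0,0],
    [0,0,0],
    [0,0,0],
    [0,0,0]
  ],
  "claw": [-1,-1,-1,-1,-1,-1,-1,-1,-1,-1]
}}

```text
clock: 20.95
tool_pos: [0.5933, 0.2319, 0.0758]
tcp_rot: [[1.0, -0.016, -0.001], [-0.016, -1.0, 0.0], [-0.001, -0.0, -1.0]]
force: [-3.9, -1.1, 5.4]
gripper_width: 0.458
grasp_force: 62.0
```

Moved freely, so that force was just friction. Push on.

{"op": "arm_command", "data": {
  "delta_rot": [
    [0,0,0],
    [0,0,0],
    [0,0,0],
    [0,0,0],
    [0,0,0],
    [0,0,0],
    [0,0,0],
    [0,0,0],
    [0,0,0],
    [0,0,0]
  ],
  "dp": [
    [0.0025,0,0],
    [0,0,0],
    [0.0025,0,0],
    [0,0,0],
    [0.0025,0,0],
    [0,0,0],
    [0,0,0],
    [0,0,0],
    [0,0,0],
    [0,0,0]
  ],
  "claw": [-1,-1,-1,-1,-1,-1,-1,-1,-1,-1]
}}

```text
clock: 22.2
tool_pos: [0.5953, 0.2319, 0.0758]
tcp_rot: [[1.0, -0.015, -0.004], [-0.015, -1.0, -0.0], [-0.004, 0.0, -1.0]]
force: [-9.1, 0.6, 7.6]
gripper_width: 0.457
grasp_force: 62.3
```

{"op": "arm_command", "data": {
  "delta_rot": [
    [0,0,0],
    [0,0,0],
    [0,0,0],
    [0,0,0],
    [0,0,0],
    [0,0,0],
    [0,0,0],
    [0,0,0],
    [0,0,0],
    [0,0,0]
  ],
  "dp": [
    [0.0025,0,0],
    [0,0,0],
    [0,0,0],
    [0,0,0],
    [0,0,0],
    [0,0,0],
    [0,0,0],
    [0,0,-0.03],
    [0,0,-0.08],
    [0,0,-0.12]
  ],
  "claw": [-1,-1,-1,0.3,0.3,0.3,0.3,0.3,0.3,0.3]
}}

```text
clock: 23.45
tool_pos: [0.5971, 0.2314, 0.1679]
tcp_rot: [[1.0, -0.016, -0.003], [-0.016, -1.0, -0.001], [-0.002, 0.001, -1.0]]
force: [-0.0, -0.3, 0.7]
gripper_width: 0.647
grasp_force: 0.0
```

{"op": "arm_command", "data": {
  "delta_rot": [
    [0,0,0],
    [0,0,0],
    [0,0,0],
    [0,0,0],
    [0,0,0],
    [0,0,0],
    [0,0,0],
    [0,0,0],
    [0,0,0],
    [0,0,0]
  ],
  "dp": [
    [0,0,-0.1],
    [0,0,-0.05],
    [0,0.1,0],
    [0,0.12,0],
    [0,0.12,0],
    [0,0.12,0],
    [0,0.12,0],
    [0,0.12,0],
    [0,0,0],
    [0,0,0]
  ],
  "claw": [0.3,0.3,0.3,0.3,0.3,0.3,0.3,0.3,0.3,0.3]
}}

```text
clock: 24.7
tool_pos: [0.5934, -0.048, 0.2283]
tcp_rot: [[1.0, -0.016, 0.001], [-0.016, -1.0, 0.0], [0.001, -0.0, -1.0]]
force: [-0.2, 0.9, -0.5]
gripper_width: 0.648
grasp_force: 0.0
```

```bash
python3 see.py pics/e1.png; cat > fin.py <<'E'
from h import *
import pickle
from tilt import run
C=pickle.load(open("c.pkl","rb"))
v=run(C,[.5826,.232,-.016,.003]);run(C,v)
for n in C:
    for t,z in(("blank_center",.085),("stop_face",.065)):
        for r in robot.place_of(t,n)[:3]: print(n,t,round(r["p"],2),ray(C[n],r["position"],z).round(4))
E
python3 fin.py
```

```text
t 24.7 pos [ 0.5934 -0.048   0.2283] phi -90.92 zax [ 0.001  0.    -1.   ] w 55.1 grip 0.0 F [-0.2  0.9 -0.5] q [-0.14  0.25  1.19  0.    1.7   1.44]
dp units [-0.3903 -0.6987  0.4307] rot -0.5051
[-0.03391906  0.00842854  0.02770018]
[ 0.5824  0.2319 -0.0162  0.0061 -0.0379] [818, 918] med 0.296
[ 0.5824  0.2319 -0.0149 -0.0008 -0.0333] [817, 931] med 0.3
top blank_center 0.86 [ 0.3254 -0.1991  0.085 ]
top blank_center 0.76 [0.5938 0.2367 0.085 ]
top blank_center 0.62 [ 0.5884 -0.4496  0.085 ]
top stop_face 0.7 [0.6569 0.2351 0.065 ]
scene blank_center 0.96 [0.597  0.2285 0.085 ]
scene blank_center 0.76 [ 0.3754 -0.1556  0.085 ]
scene blank_center 0.72 [ 0.6273 -0.4078  0.085 ]
scene stop_face 0.83 [0.6526 0.2349 0.065 ]
scene stop_face 0.48 [0.5955 0.2347 0.065 ]
```

View pics/e1.png

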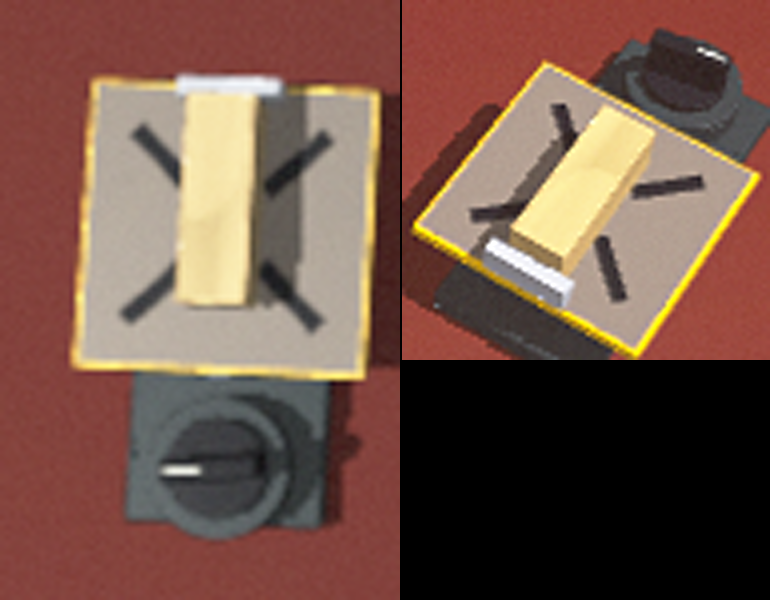

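The picture shows the blank flat on the plate with its end against the stop at about (218,95), square and centred. The tilt fit reads about 0 rad.

```bash
python3 -c "
from cell import robot
print(robot.hand_in())"
```

```text
the job is handed in; nothing more can be done
None
```

The job is handed in at about 25 s on the clock, with no verdict returned: the knob brought the table level (fitted tilt about 0 rad), and the pine blank lies released against the stop, square and centred in the last picture.

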